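Put the long microscope objective away in its storage tube

ROBOT

A 6-joint arm with a two-finger parallel gripper is mounted at the origin on the work surface. World frame = base frame: x ahead of the robot, y to its left, z up, the work surface at z = 0. Lengths are in m, angles in rad, forces in N, time in s.
With the tool pointing down it reaches from about 0.35 to 0.85 m from the base axis. Payload 8.1 kg.
Tool frame: the origin (TCP) lies where the fingers leave the gripper's body, on its centre line; the fingertips stand 84 mm ahead of it and the grasp point (between the pads) lies 65 mm ahead of it; z points along the fingers, y is the line along which they close (so a half turn about z gives the same grasp; the last joint's range is limited). The gripper opens to 93 mm and grips with 3 to 60 N. Pads are 15 mm wide; open, the fingers measure 128 mm over their backs; the gripper's body (75 mm by 188 mm) begins 65 mm behind the grasp point.
Start: joints at [1.072, 0.13, 1.488, -0, 1.523, -0.085], TCP at [0.241, 0.549, 0.303] pointing down, gripper open.
Joint ranges: [-2.96, 2.96], [-0.89, 2.26], [0.02, 2.5], [-1.34, 4.48], [0, 2.73], [-2.66, 2.66]. Speed limits (rad/s): [2.39, 2.39, 2.79, 3.14, 3.14, 3.14].

INTERFACE

Orientations are given as a rotation vector (axis times angle).
In Python, from plant import robot gives the robot as it stands.
- The arm moves only by the shell command python3 -m jog 'ROWS' [FORCE]. ROWS is text: rows parted by semicolons, each of 5 numbers parted by spaces: the opening, from 0 (shut) to 1 (fully open), then the shift along the tool's x, y, z in m, then the turn about the tool's z in degrees. A call has 1 to 10 rows; each row shifts and turns the commanded pose from where the row before left it, along the tool's axes as they then stand; what a row does not reach is not made up. A row lasts 1/12 s, in which the tool goes at most 41.7 mm and 7.16 degrees, less where a joint would pass 70% of its speed; a pose out of reach is approached as far as the arm can. A call with a gripper value outside its range is refused whole. The fingers move at their own pace and stop on an object; FORCE is the grip in N (left out, the last holds). Time passes only in rows, so rows that do not move let the fingers close. It gives the time, the measured TCP pose, the force, the opening and the grip force at its end, in the units of the state.
- robot.read_state(): the state, without advancing time (a new reading comes with each control period).
- robot.read_camera(name): name is "scene" or "top" or "wrist"; returns a dict with "color" (384x512x3 uint8, red, green, blue), "intrinsics" (3x3 intrinsics, pixels), "k1" (the pictures are not rectified: a ray, as slopes to the right and down, at radius r is drawn at 1 + k1 r^2 times it, then the intrinsics apply), "pose" (4x4, takes a point from camera to world coordinates); the wrist camera has in their place "tool_from_camera" (4x4, takes a point from camera to tool coordinates, whose origin is the TCP and whose axes are the flange's). Camera axes: x right, y down, z forward; pixel columns grow to the right and rows downward; lengths in m; the calibration is good to about 2 mm. A picture is of the moment at which its call begins: read the wrist's pose just before it. There is no depth.
- robot.close_job(): hands the job in; it is judged then, once.
The state is a dict: "t": time; "q": joint angles; "dq": joint speeds; "joint_torque": joint torques, N m; "tool_pos": TCP position; "orientation": TCP orientation; "force": force on the tool from outside, world axes, zero at the start; "wrist_torque": the same for the moment, N m; "opening": finger opening in m; "gripper_force": force on a finger pad.
Only numpy, scipy, OpenCV 4.12 (cv2) and the standard library are available. Lean on these libraries where they do the work, as an engineer would, in place of code of your own. Each camera call takes 0.05 s, during which the arm holds its last target. There are 200 camera calls.

TASK

Put the long objective, the tall one standing on the bench, away in the empty storage tube: lower it in gently, mount end down and lens nose up as it stands now, until it rests on the bottom of the tube, then let go. Do not drop it in, and leave the two other objectives where they are.

Things in the scene. Friction and masses are not known exactly. Their poses are not given: they have to be found in the camera images.
- long_objective: Long microscope objective to be put away: bare aluminium cylinder with dark steel bands, standing upright on the bench, 100 mm tall, 35 mm in diameter from 7 to 82 mm above its foot; the foot is a 30 mm mount 5 mm high, the top 18 mm taper to a 20 mm lens nose. Mass 0.15 to 0.3 kg. Origin at the centre of its underside, z up towards the nose.
- empty_tube: Empty white plastic storage tube, fixed to the bench, upright and open at the top: round inside 44 mm in diameter, flat inner floor 6 mm above the bench, rim 58 mm above the bench; the top 8 mm flare out to about 54 mm inside and 60 mm outside; it stands on a dark steel base plate 70 mm square, 5 mm thick. An identical tube stands elsewhere with an objective already in it. Origin at the centre of its underside, z up.
- short_objective: Short objective, a bystander to leave alone: same aluminium and 35 mm diameter but only 50 mm tall, standing upright on the bench. Origin at the centre of its underside, z up.
- stored_objective: Objective already put away, to leave alone: 70 mm tall, 35 mm in diameter, standing in the other storage tube with its nose about 18 mm above the rim. Origin at the centre of its underside, 6 mm above the bench, z up.
Mind the look-alikes: they are no part of the job. What is shaped like the long_objective but orange or purple is not meant.

How it is judged:
At the end, for the whole second after the job is handed in: The long objective stands at rest on the bottom of the storage tube that was empty (its underside within 6 mm of the tube's floor and within 12 mm of the tube's axis), nose up and within 10 degrees of upright, released (horizontal distance between long_objective and empty_tube below 0.012 m and z of long_objective in the frame of empty_tube between 0.002 and 0.012 m and angle between long_objective's own z axis and vertical below 0.17 rad and linear speed of long_objective below 0.02 m/s); the robot touches nothing.
It fails at once if the long objective is dropped into the tube (faster than 0.5 m/s inside it) (horizontal distance between long_objective and empty_tube below 0.02 m and z of long_objective in the frame of empty_tube below 0.05 m and linear speed of long_objective above 0.5 m/s).
It fails at once if the short objective is moved by more than 30 mm or knocked over (distance of short_objective from where it was at the start of the episode above 0.03 m or angle between short_objective's own z axis and vertical above 0.6 rad).
It fails at once if the stored objective is moved by more than 30 mm (distance of stored_objective from where it was at the start of the episode above 0.03 m).
It also fails if it takes over 38 s, if anything falls off the work surface, if the arm or the gripper's body presses on something with over 40 N, if the wrist force passes 120 N, or if a joint passes its speed limit or range.

## Working session

There is one attempt and no reset: what is moved stays moved. The work goes in short steps, Python scripts to look and compute and a shell command to move; the robot and the scene stay as the last step left them, time stands still between calls to the robot, and variables do not carry over. Pictures are saved under pics/ and viewed, at most 10 in all, crops included, and the job is handed in when it is done.

```bash
mkdir -p pics; python3 - <<'E'
from plant import robot
import cv2,numpy as np
for n in("scene","top"):
    c=robot.read_camera(n); cv2.imwrite(f"pics/{n}0.png",c["color"][:,:,::-1]); print(n,c["intrinsics"].tolist(),c["k1"],np.round(c["pose"],3).tolist())
s=robot.read_state();print(s["t"],s["tool_pos"],s["orientation"],s["opening"])
E
```

```text
scene [[391.89340629789734, 0.0, 253.43723899769384], [0.0, 391.89340629789734, 187.5418753547265], [0.0, 0.0, 1.0]] -0.11477130358134088 [[0.142, 0.613, -0.778, 1.077], [0.99, -0.096, 0.105, -0.059], [-0.011, -0.785, -0.62, 0.506], [0.0, 0.0, 0.0, 1.0]]
top [[349.8775402580622, 0.0, 257.3857553932531], [0.0, 349.8775402580622, 190.69547700994463], [0.0, 0.0, 1.0]] -0.008451000497250812 [[0.01, -0.983, 0.185, 0.343], [-1.0, -0.01, -0.002, 0.04], [0.004, -0.185, -0.983, 0.88], [0.0, 0.0, 0.0, 1.0]]
0.1 [0.24104975 0.54905176 0.30180203] [-6.45285417e-01 -3.07409576e+00  2.45071691e-03] 0.09324912692714596
```

View pics/scene0.png

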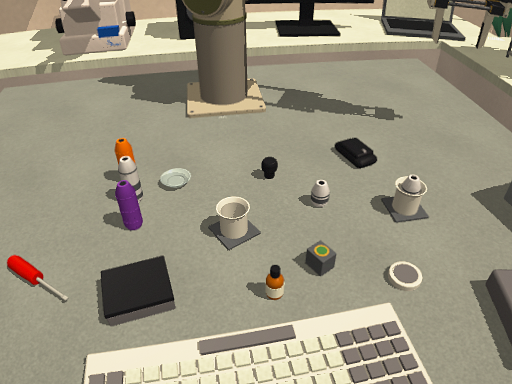

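View pics/top0.png

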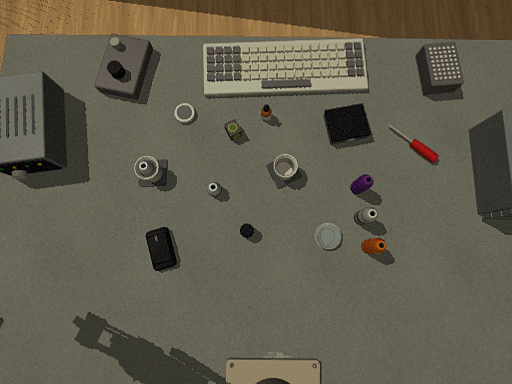

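The scene view shows the long objective at about (130,178), between its orange (124,153) and purple (129,205) look-alikes. The empty tube is at (233,215). In the top view these are at (367,215) for the objective, nose about (372,213), and (286,167) for the tube.

```bash
cat > h.py <<'E'
import numpy as np,cv2
def ray(c,uv,P=None):
    P=c["pose"] if P is None else P
    K=np.array(c["intrinsics"]);k=c["k1"]
    n=cv2.undistortPoints(np.array([[uv]],float),K,np.array([k,0,0,0,0.]))[0,0]
    d=P[:3,:3]@np.array([n[0],n[1],1]);return P[:3,3],d
def onz(c,uv,z,P=None):
    o,d=ray(c,uv,P);return o+d*(z-o[2])/d[2]
def tri(r1,r2):
    A=np.c_[r1[1],-r2[1]];s=np.linalg.lstsq(A,r2[0]-r1[0],rcond=None)[0]
    a=r1[0]+s[0]*r1[1];b=r2[0]+s[1]*r2[1];return (a+b)/2,np.linalg.norm(a-b)
E
python3 - <<'E'
from plant import robot
from h import *
S=robot.read_camera("scene");T=robot.read_camera("top")
for n,s,t,z in[("nose",(125.5,160),(372.5,213),.1),("orange",(122.5,142.5),(382,245.5),.1),("purple",(122.5,185),(368.5,178.5),.1),("rim",(233,207.5),(286,167),.058)]:
    p,e=tri(ray(S,s),ray(T,t));print(n,p.round(3),round(e,4),onz(S,s,z).round(3),onz(T,t,z).round(3))
a=cv2.resize(T["color"][140:265,260:400],None,fx=4,fy=4,interpolation=2);b=cv2.resize(S["color"][130:255,100:275],None,fx=4,fy=4,interpolation=2)
cv2.imwrite("pics/z1.png",cv2.resize(np.vstack([a[:, :, ::-1],]),None,fx=1,fy=1));cv2.imwrite("pics/z2.png",b[:,:,::-1])
E
```

```text
nose [ 0.442 -0.219  0.097] 0.0042 [ 0.448 -0.216  0.1  ] [ 0.442 -0.22   0.1  ]
orange [ 0.37  -0.236  0.094] 0.0075 [ 0.383 -0.229  0.1  ] [ 0.37  -0.238  0.1  ]
purple [ 0.522 -0.214  0.097] 0.0029 [ 0.526 -0.212  0.1  ] [ 0.521 -0.215  0.1  ]
rim [ 0.559 -0.028  0.053] 0.0045 [ 0.565 -0.026  0.058] [ 0.557 -0.03   0.058]
```

View pics/z1.png

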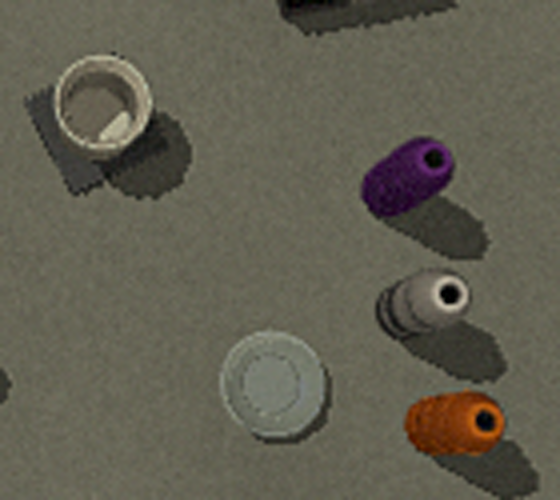

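View pics/z2.png

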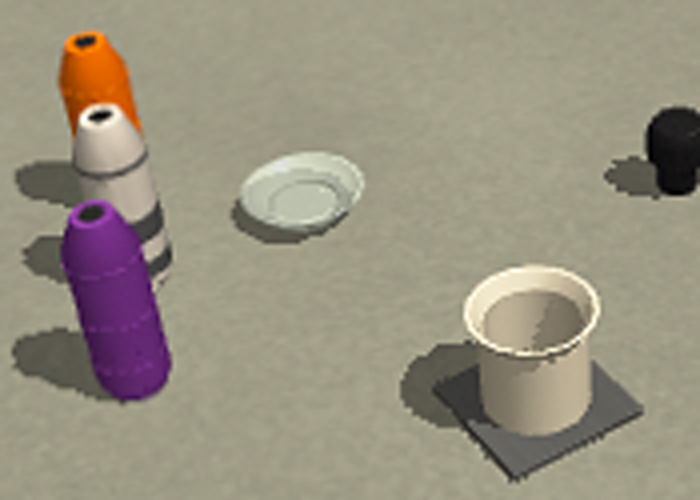

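Nose at about (0.444,-0.218) and tube at about (0.559,-0.028). Triangulated heights of 0.097 and 0.053 match the known 0.100 and 0.058. The look-alikes lie along x from the objective, so the fingers must close roughly along y. I'll move above it.

```bash
R="" ; python3 -m jog '1 -0.0247 -0.031 0 0;1 -0.0247 -0.031 0 0;1 -0.0247 -0.031 0 0;1 -0.0247 -0.031 0 0;1 -0.0247 -0.031 0 0;1 -0.0247 -0.031 0 0;1 -0.0247 -0.031 0 0;1 -0.0247 -0.031 0 0;1 -0.0247 -0.031 0 0;1 -0.0247 -0.031 0 0'
python3 -m jog '1 -0.0247 -0.031 0 0;1 -0.0247 -0.031 0 0;1 -0.0247 -0.031 0 0;1 -0.0247 -0.031 0 0;1 -0.0247 -0.031 0 0;1 -0.0247 -0.031 0 0;1 -0.0247 -0.031 0 0;1 -0.0247 -0.031 0 0;1 -0.0247 -0.031 0 0;1 -0.0247 -0.031 0 0'
python3 -m jog '1 0 0 0 -6.4;1 0 0 0 -6.4;1 0 0 0 -6.4;1 0 0 0 -6.4;1 0 0 0 -6.4;1 0 0 0 0;1 0 0 0 0'
cat >> h.py <<'E'
from scipy.spatial.transform import Rotation as Ro
def wrist(robot):
    s=robot.read_state();c=robot.read_camera("wrist")
    W=np.eye(4);W[:3,:3]=Ro.from_rotvec(s["orientation"]).as_matrix();W[:3,3]=s["tool_pos"]
    return s,c,W,W@np.array(c["tool_from_camera"])
def pix(c,p,P):
    q=np.linalg.inv(P)@np.r_[p,1];K=np.array(c["intrinsics"])
    return cv2.projectPoints(q[:3].reshape(1,3),np.zeros(3),np.zeros(3),K,np.array([c["k1"],0,0,0,0.]))[0].ravel()
E
python3 - <<'E'
from plant import robot
from h import *
s,c,W,P=wrist(robot);cv2.imwrite("pics/w1.png",c["color"][:,:,::-1])
print(s["t"],s["tool_pos"],W[:3,:3].round(3).tolist(),s["q"],P.round(3).tolist());print(pix(c,[.444,-.218,.1],P))
E
```

```text
t: 1.03
tool_pos: [0.3426, 0.1645, 0.3027]
orientation: [0.644, 3.074, 0.0]
force: [0.5, -0.2, 0.7]
opening: 0.0931
gripper_force: 0.0
t: 1.87
tool_pos: [0.4442, -0.2191, 0.3026]
orientation: [0.646, 3.074, 0.0]
force: [0.9, -0.1, -0.1]
opening: 0.0932
gripper_force: 0.0
t: 2.45
tool_pos: [0.4442, -0.2169, 0.3026]
orientation: [0.222, -3.134, -0.0]
force: [0.1, 0.9, 0.2]
opening: 0.0932
gripper_force: 0.0
2.45 [ 0.44417455 -0.21689605  0.30259281] [[-0.99, -0.141, -0.0], [-0.141, 0.99, 0.0], [0.0, 0.0, -1.0]] [-5.58026348e-01 -1.58681176e-01  1.77480619e+00  9.80745424e-06
  1.52571708e+00 -2.27003199e+00] [[-0.141, 0.951, 0.274, 0.368], [0.99, 0.135, 0.038, -0.228], [-0.001, 0.277, -0.961, 0.386], [0.0, 0.0, 0.0, 1.0]]
[258.41055885 186.58934114]
```

View pics/w1.png

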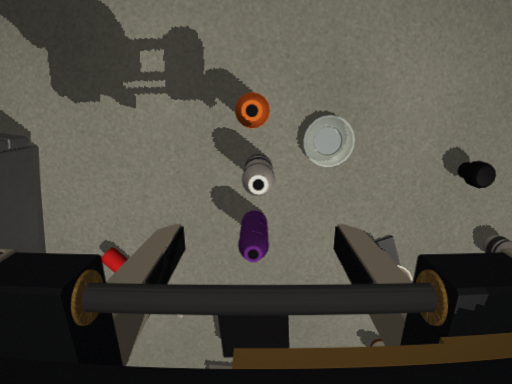

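The wrist picture shows the objective's nose at (258.5,184), the orange one at (252,110) and the purple one at (253,253). The predicted nose pixel was (258,187), so they agree.

```bash
python3 - <<'E'
from plant import robot
from h import *
s,c,W,P=wrist(robot)
for uv in[(258.5,184),(252,110),(253,253.5)]:
    p=onz(c,uv,.1,P);print(p.round(4),(np.linalg.inv(W)@np.r_[p,1]).round(4))
E
```

```text
[ 0.4414 -0.2183  0.1   ] [ 0.003  -0.001   0.2027  1.    ]
[ 0.3708 -0.2344  0.1   ] [ 0.0751 -0.0071  0.2027  1.    ]
[ 0.5191 -0.2133  0.1   ] [-0.0747 -0.007   0.2026  1.    ]
```

```bash
python3 -m jog '1 0.003 -0.001 0.03 0;1 0 0 0.035 0;1 0 0 0.035 0;1 0 0 0.035 0;1 0 0 0.02 0;1 0 0 0.007 0;1 0 0 0 0;1 0 0 0 0'
python3 -m jog '0 0 0 0 0;0 0 0 0 0;0 0 0 0 0;0 0 0 0 0;0 0 0 0 0;0 0 0 0 0;0 0 0 0 0;0 0 0 0 0;0 0 0 0 0;0 0 0 0 0' 25
```

```text
t: 3.22
tool_pos: [0.4419, -0.2186, 0.1417]
orientation: [-0.225, 3.133, -0.001]
force: [-0.1, -0.2, -0.2]
opening: 0.0932
gripper_force: 0.0
t: 4.05
tool_pos: [0.4414, -0.2184, 0.1407]
orientation: [0.227, -3.133, -0.0]
force: [-0.2, -1.2, -0.4]
opening: 0.0345
gripper_force: 25.0
```

```bash
python3 -m jog '0 0 0 -0.01 0;0 0 0 -0.03 0;0 0 0 -0.03 0;0 0 0 -0.03 0;0 0 0 -0.03 0;0 0 0 0 0'
python3 -m jog '0 -0.008 0.021 0 0;0 -0.008 0.021 0 0;0 -0.008 0.021 0 0;0 -0.008 0.021 0 0;0 -0.008 0.021 0 0;0 -0.008 0.021 0 0;0 -0.008 0.022 0 0;0 -0.008 0.022 0 0;0 0 0 0 0;0 0 0 0 0'
python3 - <<'E'
from plant import robot
from h import *
s,c,W,P=wrist(robot);cv2.imwrite("pics/w2.png",c["color"][:,:,::-1])
print(s["t"],s["tool_pos"],pix(c,[.559,-.028,.058],P))
np.savez("w2.npz",W=W,P=P,K=c["intrinsics"],k=c["k1"])
E
```

```text
t: 4.55
tool_pos: [0.4436, -0.2197, 0.2785]
orientation: [-0.227, 3.125, -0.01]
force: [1.6, -0.2, -1.5]
opening: 0.0344
gripper_force: 25.0
t: 5.38
tool_pos: [0.48, -0.04, 0.2704]
orientation: [0.231, -3.132, -0.0]
force: [-0.6, -0.6, -1.2]
opening: 0.0346
gripper_force: 25.0
5.3833 [ 0.48003291 -0.03995804  0.27044193] [259.65638621 253.66075373]
```

View pics/w2.png

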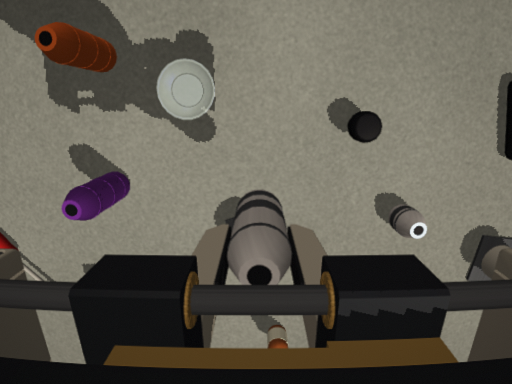

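The objective is held upright between the fingers, foot at about (259,195), nose at (259,273). The tube is hidden beneath it because the camera looks toward smaller x. I'll pass over the tube and look back.

```bash
python3 -m jog '0 -0.02 0 0 0;0 -0.03 0 0 0;0 -0.03 0 0 0;0 -0.03 0 0 0;0 -0.03 0 0 0;0 -0.02 0 0 0;0 0 0 0 0;0 0 0 0 0;0 0 0 0 0'
python3 - <<'E'
from plant import robot
from h import *
s,c,W,P=wrist(robot);cv2.imwrite("pics/w3.png",c["color"][:,:,::-1])
print(s["t"],s["tool_pos"],pix(c,[.559,-.028,.058],P))
np.savez("w3.npz",W=W,P=P,K=c["intrinsics"],k=c["k1"])
E
```

```text
t: 6.18
tool_pos: [0.6379, -0.0189, 0.2702]
orientation: [0.225, -3.132, 0.0]
force: [-0.1, -0.5, -3.0]
opening: 0.0345
gripper_force: 25.0
6.1833 [ 0.63789724 -0.01889849  0.27018689] [261.88508838 105.73111864]
```

View pics/w3.png

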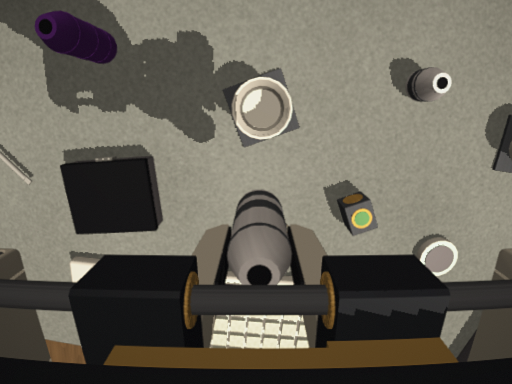

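The empty tube is at (262,107), within 1 to 2 px of the prediction. I'll fit its rim and check where the held objective's axis lies.

```bash
python3 - <<'E'
from h import *
f=np.load("w3.npz");c=dict(intrinsics=f["K"],k1=float(f["k"]));W,P=f["W"],f["P"]
im=cv2.imread("pics/w3.png");g=im.min(2)
m=np.zeros_like(g);m[65:150,220:305]=(g[65:150,220:305]>125)*255
cs=cv2.findContours(m,0,1)[0];k=max(cs,key=cv2.contourArea);e=cv2.fitEllipse(cv2.convexHull(k));print(e)
p=onz(c,e[0],.058,P);t=(np.linalg.inv(W)@np.r_[p,1]).round(4);print(p.round(4),t)
for d in((.03,0),(0,.03)):print(np.array(e[0])-pix(c,p+np.r_[d,0],P))
# held: nose centre at tool z
M=np.linalg.inv(W)@P
for uv,z in[((259.5,274.5),.0395),]: print("nose tool",onz(c,uv,z,M).round(4))
for z in(.0395,.1395): print("axis px",z,pix(c,[0,0,z],M))
E
```

```text
((268.4633483886719, 116.09568786621094), (95.83336639404297, 124.82303619384766), 29.687952041625977)
[ 0.5678 -0.0202  0.058 ] [0.0692 0.0088 0.2123 1.    ]
[  4.51060062 -30.29063769]
[-30.11002149  -4.5605957 ]
nose tool [ 0.0006 -0.0002  0.0395]
axis px 0.0395 [259.82565372 275.51412834]
axis px 0.1395 [259.579096   207.25642195]
```

```bash
python3 - <<'E'
from h import *
f=np.load("w3.npz");c=dict(intrinsics=f["K"],k1=float(f["k"]));W,P=f["W"],f["P"];M=np.linalg.inv(W)@P
im=cv2.imread("pics/w3.png");g=im.min(2)
for th in(145,160,175):
    m=np.zeros_like(g);m[70:145,225:300]=(g[70:145,225:300]>th)*255
    k=max(cv2.findContours(m,0,1)[0],key=cv2.contourArea);e=cv2.fitEllipse(cv2.convexHull(k))
    p=onz(c,e[0],.058,P);print(th,np.round(e[0],1),np.round(e[1],1),p.round(4),(np.linalg.inv(W)@np.r_[p,1]).round(4))
print("foot far edge px",pix(c,[.015,0,.141],M),pix(c,[.0175,0,.134],M))
print(g[182:204,259])
E
```

```text
145 [261.9 107.7] [60.5 62.5] [ 0.5608 -0.0277  0.058 ] [0.0772 0.0023 0.2123 1.    ]
160 [261.8 107.7] [60.4 62.1] [ 0.5609 -0.0278  0.058 ] [0.0772 0.0022 0.2123 1.    ]
175 [261.8 107.7] [59.9 61.9] [ 0.5608 -0.0278  0.058 ] [0.0772 0.0022 0.2123 1.    ]
foot far edge px [259.58729386 188.72930717] [259.60021132 188.00785444]
[138 140 144 141 139 139 137 121  77  38  34  36  54  88  99  99  94  63
  37  35  36  36]
```

```bash
python3 -m jog '0 0.015 0.002 0 0;0 0.025 0 0 0;0 0.025 0 0 0;0 0.012 0 0 0;0 0 0 0.02 0;0 0 0 0.025 0;0 0 0 0.015 0;0 0 0 0 0;0 0 0 0 0;0 0 0 0 0'
```

```text
t: 7.07
tool_pos: [0.5623, -0.0272, 0.2123]
orientation: [-0.227, 3.132, -0.001]
force: [0.2, 0.0, -1.2]
opening: 0.0341
gripper_force: 25.0
```

```bash
python3 -m jog '0 0.002 0 0.005 0;0 0 0 0.01 0;0 0 0 0.01 0;0 0 0 0.01 0;0 0 0 0.008 0;0 0 0 0.007 0;0 0 0 0 0'
python3 -m jog '0 0 0 0.005 0;0 0 0 0.004 0;0 0 0 0.002 0;0 0 0 0 0;0 0 0 0 0'
```

```text
t: 7.65
tool_pos: [0.5589, -0.027, 0.1581]
orientation: [0.227, -3.13, -0.001]
force: [-1.2, -1.1, -2.6]
opening: 0.0347
gripper_force: 25.0
t: 8.07
tool_pos: [0.5602, -0.0272, 0.1499]
orientation: [-0.227, 3.133, -0.0]
force: [-0.2, 0.1, -2.7]
opening: 0.0345
gripper_force: 25.0
```

```bash
python3 -m jog '0 0 0 0.001 0;0 0 0 0.001 0;0 0 0 0.001 0;0 0 0 0 0;0 0 0 0 0'
python3 -m jog '0 0 0 0.001 0;0 0 0 0 0;0 0 0 0 0'
```

```text
t: 8.48
tool_pos: [0.5601, -0.0272, 0.1467]
orientation: [0.227, -3.133, 0.0]
force: [-0.2, -0.6, -2.2]
opening: 0.0346
gripper_force: 25.0
t: 8.73
tool_pos: [0.5605, -0.0272, 0.1467]
orientation: [-0.227, 3.133, -0.0]
force: [-2.0, 0.7, 5.4]
opening: 0.0343
gripper_force: 25.0
```

Contact: the force went from -2.2 to +5.4 N at the expected height. Now I'll release, raise the arm, then check.

```bash
python3 -m jog '0.5 0 0 0 0;0.6 0 0 0 0;0.8 0 0 0 0;1 0 0 0 0;1 0 0 0 0;1 0 0 0 0;1 0 0 0 0;1 0 0 0 0'
python3 -m jog '1 0 0 -0.01 0;1 0 0 -0.03 0;1 0 0 -0.03 0;1 0 0 -0.03 0;1 0 0 -0.03 0;1 0 0 0 0;1 0 0 0 0'
python3 - <<'E'
from plant import robot
from h import *
s,c,W,P=wrist(robot);S=robot.read_camera("scene")["color"]
a=c["color"][80:300,150:370];b=cv2.resize(S[150:260,170:280],(220,220));cv2.imwrite("pics/f.png",np.hstack([a,b])[:,:,::-1])
print(s["t"],s["force"],[pix(c,[.5605,-.0278,z],P).round(1)-[150,80] for z in(.106,.058)])
E
```

```text
t: 9.4
tool_pos: [0.5601, -0.0273, 0.1457]
orientation: [0.227, -3.133, 0.0]
force: [0.2, 1.0, -0.0]
opening: 0.0829
gripper_force: 0.0
t: 9.98
tool_pos: [0.5614, -0.0274, 0.2794]
orientation: [-0.227, 3.128, -0.002]
force: [-0.9, -0.8, -1.0]
opening: 0.0929
gripper_force: 0.0
9.9833 [-0.92910443 -0.76804231 -0.98865794] [array([109.6, 113.1]), array([109.6, 100.3])]
```

View pics/f.png

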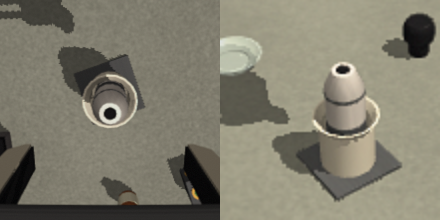

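The objective stands upright in the tube. Its nose is at crop (110,114) and the prediction was (109.6,113.1). The gripper is clear of it.

```bash
python3 -c "
from plant import robot
print(robot.close_job())"
```

```text
the job is handed in; nothing more can be done
None
```

The long objective is resting on the bottom of the formerly empty tube, nose up and released; the other objectives were not touched, and I handed the job in at about 10 s, though it returned no verdict.

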